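# Lay a power module down and plug it into its test dock

### The job

The power module has been left standing on its long edge on the base of the test dock. Push it over, high on its slotted cover, so that it lies flat on its plain bottom with the slotted cover facing up; then square it up along the fence and slide it fully home in the dock's connector, flush with the connector's face. Push through the grip of the contacts until it bottoms, firmly but without forcing the connector, do not lift the module off the base, and leave everything else where it is.

Things in the scene. Friction and masses are not known exactly. Their poses are not given: they have to be found in the camera images.
- module_center (a point): Centre of the power module: plain metal case 40 x 180 x 100 mm, 0.5 to 0.9 kg, standing on a long narrow edge. x: across the 40 mm, from the slotted cover (louvres, paper label; x=-20 mm) to the plain bottom (x=+20); y: from the flat front end with fan and mains inlet (-90) to the rear end (+90); z: up as it stands. Lying rightly, its x axis points down, its z axis to the fence.
- module_rear (a point): Centre of the module's flat rear end, axes as module_center. From this end a green card edge stands out 10 mm: 60 mm wide, centred on the 100 mm width, 4 mm thick, its middle plane 14 mm from the bottom face.
- dock: Fixed test dock: grey plate 12 mm thick, x -125 to +105 mm, y -210 to +170 mm. Origin on the table under it; x towards the fence, y along it towards the connector, z up. The module stands on its near part, bottom towards the fence, rear end towards the connector, within 0.1 rad of parallel; pushed over towards the fence it lands 10 to 40 mm short of it. Friction of the module on it 0.3 to 0.5.
- fence_mid (a point): Middle of the fence's inner face, at its upper edge 20 mm above the plate: a straight aluminium bar 300 mm long (dock's y), 12 mm wide. Lying flat along it, the module meets the connector's slot.
- seat (a point): Where module_rear comes when the module is fully home: on the flat hard face of the connector, 20 mm above the plate, 50 mm from the fence's face; axes as the dock's. Home is reached only when the rear end bottoms on this face.
- connector: The dock's connector: black block on the plate, 116 mm wide, 40 deep, 50 high, same origin and axes as the dock. Its slot, 66 mm wide and 8 mm high, takes the card edge. The contacts in it resist with a steady 12 N or so over the last 7.5 mm, on top of the module's sliding friction, and hold the card where it is left; then the rear end bottoms, hard. That face may bear 30 N at most.
- screw_jar: Bystander: small clear jar, 34 mm across, 42 mm high, on the dock's plate beside the connector. Origin at its underside.
- screwdriver: Bystander: black-handled screwdriver, 190 mm, lying on the mat off the open end of the dock. Origin under its middle.
- wrench: Bystander: steel wrench, 160 mm, lying beyond the fence.
- tape_roll: Bystander: roll of white tape, 68 mm across, 24 mm high.
- solder_reel: Bystander: metal solder reel, 60 mm across, 40 mm high.
- multimeter: Bystander: grey multimeter 150 x 75 x 38 mm, lying on its back.
- heat_sink: Bystander: finned aluminium heat sink 50 x 70 x 28 mm.

How it is judged:
By the outcome, as a careful person would: the job done as asked, in the order asked, and still so for the second after the job is handed in, with the robot touching nothing.
It also fails if it takes over 69 s, if anything falls off the work surface, if the arm or the gripper's body presses on something with over 40 N, if the wrist force passes 120 N, or if a joint passes its speed limit or range.

### The arm

A 7-joint arm with a two-finger parallel gripper is mounted at the origin on the work surface. World frame = base frame: x ahead of the robot, y to its left, z up, the work surface at z = 0. Lengths are in m, angles in rad, forces in N, time in s.
With the tool pointing down it reaches from about 0.4 to 0.85 m from the base axis. Payload 10.4 kg.
Tool frame: the origin (TCP) lies at the very end of the fingers, on their centre line; the grasp point (between the pads) lies manip.grasp_offset behind it (manip.grasp_offset is the distance from the TCP to the grasp point, in m); z points along the fingers, x is the direction in which the jaws open and shut, and the axes are right-handed (so a half turn about z gives the same grasp; the last joint's range is limited). The gripper opens to 85 mm and grips with 20 to 120 N. Pads are 22 mm wide; open, the fingers measure 114 mm over their backs; the gripper's body (76 mm by 85 mm) begins 54 mm behind the grasp point. The pads swing forward as they close: fully open they stand 13 mm farther back than shut.
Start: joints at [-1.353, 0.332, -0.065, 1.46, 0.022, 1.35, -0.088], TCP at [0.149, 0.607, 0.197] pointing down, gripper open.
Joint ranges: [-2.6, 2.6], [-0.5, 2.12], [-1.47, 1.34], [0.16, 2.42], [-1.27, 4.41], [0.06, 2.06], [-2.6, 2.6]. Speed limits (rad/s): [2.22, 2.22, 2.79, 2.79, 3.14, 3.14, 3.14].

### API

Orientations are given as a unit quaternion [x, y, z, w].
In Python, from workcell import manip gives the robot as it stands.
- The arm moves only by the shell command python3 -m crank 'ROWS' [FORCE]. ROWS is JSON, a list that holds one entry, the list of rows, each a list of 7 numbers: the shift along the world's x, y, z in units of 60 mm (1.0 is 60 mm), then the turn, a rotation vector about the world's x, y, z in units of 5 degrees (1.0 is 5 degrees), then the finger opening in mm, from 0 to 85.4. A call has 1 to 8 rows; each row shifts and turns the commanded pose from where the row before left it; what a row does not reach is not made up. A row lasts 1/8 s, in which the tool goes at most 62.5 mm and 10.7 degrees, less where a joint would pass 70% of its speed; a pose out of reach is approached as far as the arm can. A call is refused whole if a number of a shift passes 1 or a number of a turn 1, either way. A call with a gripper value outside its range is refused whole. The fingers move at their own pace and stop on an object; FORCE is the grip in N (left out, the last holds). Time passes only in rows, so rows that do not move let the fingers close. It gives the time, the measured TCP pose, the force and the opening at its end, in the units of the state.
- manip.get_obs(): the state, without advancing time (a new reading comes with each control period).
- manip.camera(name): name is "side" or "top"; returns (picture, depth): 480x640x3 uint8, blue, green, red; 480x640 float32, m along the optical axis (not along the pixel's ray), 0 where there is no reading.
- manip.get_calibration(name): a dict with "fx", "fy", "cx", "cy" (pixels), "rvec" (rotation vector, rad) and "tvec" (3), from world to camera coordinates, as OpenCV has them. Camera axes: x right, y down, z forward; pixel columns grow to the right and rows downward; lengths in m; the calibration is good to about 2 mm. A picture is of the moment at which its call begins. get_calibration takes no time and is no camera call.
- manip.hand_in(): hands the job in, once; it reports no verdict.
The state is a dict: "clock": time; "joint_pos": joint angles; "joint_velocities": joint speeds; "tau": joint torques, N m; "position": TCP position; "ee_rot": TCP orientation; "ft_force": force on the tool from outside, world axes, zero at the start; "torque": the same for the moment, N m; "grip_width": opening from 0.0 (shut) to 1.0 (fully open).
Only numpy, scipy, OpenCV 4.12 (cv2) and the standard library are available. Lean on these libraries where they do the work, as an engineer would, in place of code of your own. Each camera call takes 0.05 s, during which the arm holds its last target.

## Working session

There is one attempt and no reset: what is moved stays moved. The work goes in short steps, Python scripts to look and compute and a shell command to move; the robot and the scene stay as the last step left them, time stands still between calls to the robot, and variables do not carry over. Pictures are saved under pics/ and viewed, and the job is handed in when it is done.

```bash
ls; mkdir -p pics; python3 - <<'E'
from workcell import manip
import cv2,numpy as np
print(manip.get_obs(), manip.grasp_offset)
for n in("side","top"):
    p,d=manip.camera(n); cv2.imwrite(f"pics/{n}0.png",p); np.save(f"pics/{n}0.npy",d); c=manip.get_calibration(n); print(n,c)
    R=cv2.Rodrigues(np.array(c["rvec"],float))[0]; print(-R.T@np.array(c["tvec"]).ravel())
E
```

```text
pics
{'clock': 0.0, 'joint_pos': array([-1.35258293,  0.33286313, -0.06469821,  1.46090796,  0.02160212,
        1.34993644, -0.08846873]), 'joint_velocities': array([-1.40999764e-03,  8.13807128e-04, -2.67501801e-04,  7.61130938e-04,
        6.24813467e-04,  4.82082927e-04,  5.77685694e-05]), 'tau': array([-3.54102503e-04, -6.25428343e+01,  4.89718595e-02, -3.91607344e+01,
        1.61957857e-02,  9.72065114e-03, -1.62862577e-06]), 'position': array([0.14896697, 0.60655388, 0.19663736]), 'ee_rot': array([ 7.86906325e-01,  6.17072064e-01, -5.36441450e-04,  4.64577329e-04]), 'ft_force': array([-0.47134906,  0.49579121,  0.14754696]), 'torque': array([0.03612263, 0.01827829, 0.00702371]), 'grip_width': 1.001026637381993} 0.0187
side {'fx': 584.9141779106257, 'fy': 584.9141779106257, 'cx': 315.82481325817656, 'cy': 248.1343442674912, 'rvec': array([ 0.40568791, -2.76040584,  1.17577389]), 'tvec': array([0.52128373, 0.1851154 , 1.23939048])}
[0.27915711 0.88303985 0.99217193]
top {'fx': 503.09069716154465, 'fy': 503.09069716154465, 'cx': 320.1595763249645, 'cy': 245.2859137268277, 'rvec': array([ 2.11672428, -2.13500769,  0.16808832]), 'tvec': array([-0.03499448,  0.57686707,  1.20785944])}
[ 0.36237156 -0.05580916  1.28782641]
```

View pics/side0.png

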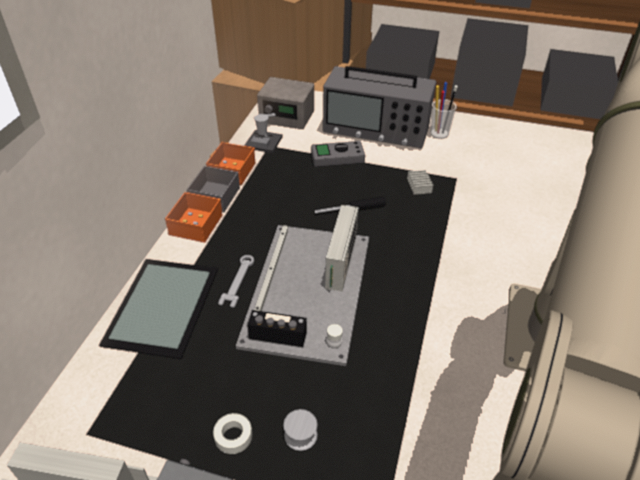

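View pics/top0.png

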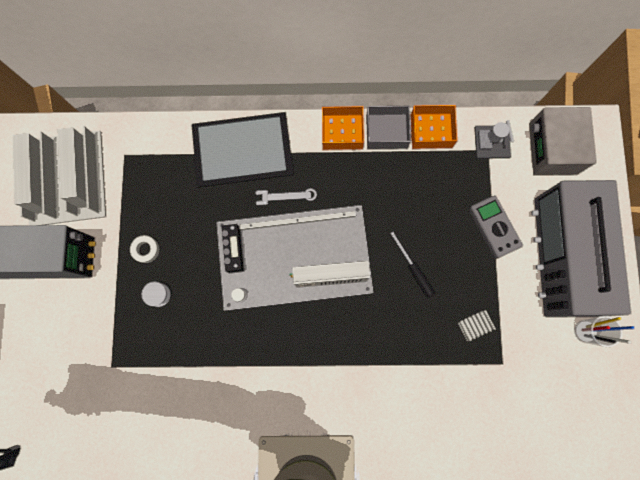

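```bash
cat > h.py <<'E'
import numpy as np,cv2
from workcell import manip
def cal(n):
    c=manip.get_calibration(n); K=np.array([[c["fx"],0,c["cx"]],[0,c["fy"],c["cy"]],[0,0,1]]); R=cv2.Rodrigues(np.array(c["rvec"],float))[0]; return K,R,np.array(c["tvec"],float).ravel()
def onz(n,u,v,z):
    K,R,t=cal(n); o=-R.T@t; d=R.T@np.linalg.inv(K)@np.array([u,v,1.]); return o+d*(z-o[2])/d[2]
def proj(n,P):
    K,R,t=cal(n); q=(K@(R@np.atleast_2d(P).T+t[:,None])).T; return q[:,:2]/q[:,2:]
def cloud(n,d):
    K,R,t=cal(n); v,u=np.mgrid[0:480,0:640]; X=np.stack([(u-K[0,2])/K[0,0]*d,(v-K[1,2])/K[1,1]*d,d],-1); return (X-t)@R
def tri(p):  # list of (name,u,v)
    A=[];b=[]
    for n,u,v in p:
        K,R,t=cal(n); o=-R.T@t; d=R.T@np.linalg.inv(K)@np.array([u,v,1.]); d/=np.linalg.norm(d); M=np.eye(3)-np.outer(d,d); A.append(M); b.append(M@o)
    return np.linalg.lstsq(np.vstack(A),np.hstack(b),rcond=None)[0]
def crop(img,x0,y0,x1,y1,s,f):
    cv2.imwrite(f,cv2.resize(img[y0:y1,x0:x1],None,fx=s,fy=s,interpolation=cv2.INTER_CUBIC))
E
python3 - <<'E'
from h import *
p=cv2.imread("pics/top0.png"); crop(p,205,195,385,320,4.4,"pics/top0c.png")
p=cv2.imread("pics/side0.png"); crop(p,225,195,385,365,3.5,"pics/side0c.png")
for n in("top","side"):
    C=cloud(n,np.load(f"pics/{n}0.npy"))
    pts={"top":[(225,225),(300,250),(330,270),(360,268),(300,275),(238,293),(340,215)],"side":[(348,215),(340,270),(300,300),(275,315)]}[n]
    for u,v in pts: print(n,u,v,C[v,u].round(4))
E
```

```text
top 225 225 [0.6281 0.1971 0.062 ]
top 300 250 [0.5717 0.0126 0.0092]
top 330 270 [ 0.5066 -0.0635  0.1114]
top 360 268 [ 0.5107 -0.1341  0.1113]
top 300 275 [0.4951 0.007  0.1136]
top 238 293 [0.4587 0.1622 0.0561]
top 340 215 [ 0.6579 -0.0911  0.031 ]
side 348 215 [ 0.5031 -0.121   0.1123]
side 340 270 [0.482  0.0257 0.0815]
side 300 300 [0.5592 0.0726 0.0092]
side 275 315 [0.5804 0.1706 0.0632]
```

View pics/top0c.png

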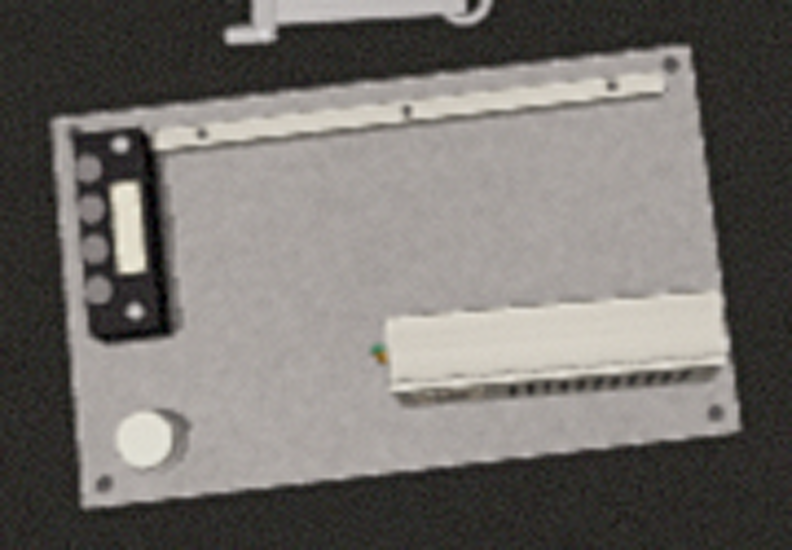

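View pics/side0c.png

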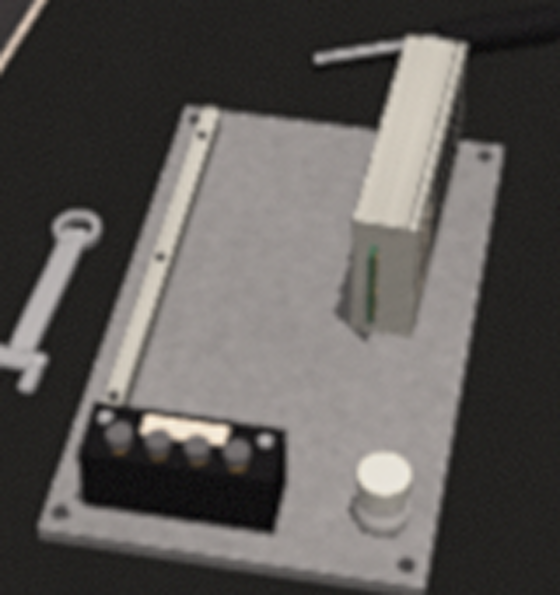

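```bash
python3 - <<'E'
from h import *
f=lambda u,v,z:onz("top",205+(u+.5)/4.4-.5,195+(v+.5)/4.4-.5,z)
g=lambda u,v,z:onz("side",225+(u+.5)/3.5-.5,195+(v+.5)/3.5-.5,z)
D=[f(*c,.012) for c in[(52,118),(690,46),(740,432),(82,508)]]
print("dock",np.round(D,4))
# fit
from scipy.spatial.transform import Rotation as Ro
L=np.array([(105,170),(105,-210),(-125,-210),(-125,170)])/1e3
def fit(L,W):
    L=np.array(L);W=np.array(W)[:,:2]; lc=L.mean(0);wc=W.mean(0);H=(L-lc).T@(W-wc);a=np.arctan2(H[0,1]-H[1,0],H[0,0]+H[1,1]);R=np.array([[np.cos(a),-np.sin(a)],[np.sin(a),np.cos(a)]]);t=wc-R@lc;return a,t,W-(L@R.T+t)
print(fit(L,D))
Ds=[g(*c,.012) for c in[(188,105),(502,147),(425,590),(40,535)]]
print("side dock",fit(L,Ds))
M=[f(*c,.112) for c in[(386,320),(718,292),(725,360),(393,388)]]
Lm=np.array([(20,90),(20,-90),(-20,-90),(-20,90)])/1e3
print("mod",fit(Lm,M))
Ms=[g(*c,.112) for c in[(356,215),(407,37),(467,42),(420,228)]]
print("mod side",fit(Lm,Ms))
F=[f(158,151,.032),f(664,92,.032)]; print("fence",np.round(F,4))
print("fence yaw",np.arctan2(-(F[0]-F[1])[0],(F[0]-F[1])[1]))
print("jar",f(146,438,.054),g(384,474,.054)); 
print("conn face",f(143,128,.062),f(173,330,.062),"back",f(75,133,.062),f(97,342,.062))
print("conn side",g(97,405,.062),g(285,432,.062))
E
```

```text
dock [[ 0.6486  0.2301  0.012 ]
 [ 0.6883 -0.1479  0.012 ]
 [ 0.4598 -0.1717  0.012 ]
 [ 0.4194  0.2064  0.012 ]]
(np.float64(0.1048702347864345), array([0.56188319, 0.0501689 ]), array([[ 1.29256095e-04, -1.71981006e-04],
       [ 2.45024589e-05, -1.71270495e-04],
       [ 2.03245179e-04,  7.44162285e-05],
       [-3.57003733e-04,  2.68835273e-04]]))
side dock (np.float64(-1.461014678535821), array([0.57385806, 0.02340626]), array([[-0.06665443, -0.08630474],
       [ 0.08411012, -0.06627152],
       [ 0.06700001,  0.08331376],
       [-0.08445569,  0.0692625 ]]))
mod (np.float64(0.07622377835874805), array([ 0.50205839, -0.06544123]), array([[-0.00154519, -0.00064173],
       [-0.00178566,  0.00093102],
       [ 0.0015088 ,  0.00111216],
       [ 0.00182204, -0.00140145]]))
mod side (np.float64(0.08096338075754503), array([ 0.50087545, -0.0656919 ]), array([[ 3.81072662e-04, -2.85579130e-03],
       [-1.47422154e-04,  3.06685185e-03],
       [-1.27280896e-04, -2.07453637e-04],
       [-1.06369612e-04, -3.60691213e-06]]))
fence [[ 0.6239  0.1633  0.032 ]
 [ 0.6559 -0.1307  0.032 ]]
fence yaw 0.10827867581288472
jar [0.4560139  0.16298658 0.054     ] [0.45533813 0.16600951 0.054     ]
conn face [0.63106693 0.16688346 0.062     ] [0.5155011  0.14768796 0.062     ] back [0.62856897 0.20551425 0.062     ] [0.5091451  0.19009014 0.062     ]
conn side [0.62975121 0.17140028 0.062     ] [0.51733085 0.15898573 0.062     ]
```

```bash
python3 -m crank '[[[0.52,-0.53,0,0,0,0.5,85],[0.52,-0.53,0,0,0,0.5,85],[0.52,-0.53,0,0,0,0.5,85],[0.52,-0.53,0,0,0,0.5,85],[0.52,-0.53,0,0,0,0.5,85],[0.52,-0.53,0,0,0,0.5,85],[0.52,-0.53,0,0,0,0.5,85],[0.52,-0.53,0,0,0,0.5,85]]]'
python3 - <<'E'
from h import *
C=cloud("top",np.load("pics/top0.npy"))
o=np.array([0.56188,0.05017]);a=0.1055;R=np.array([[np.cos(a),-np.sin(a)],[np.sin(a),np.cos(a)]])
for n in("top","side"):
    C=cloud(n,np.load(f"pics/{n}0.npy")).reshape(-1,3); X=(C[:,:2]-o)@R; z=C[:,2]
    m=(abs(z-.062)<.006)&(abs(X[:,0]-.02)<.07)&(X[:,1]>.06)&(X[:,1]<.17); print(n,"conn",np.percentile(X[m],[2,50,98],axis=0).round(4).tolist(),m.sum())
    m=(abs(z-.032)<.005)&(X[:,0]>.06)&(X[:,0]<.1)&(abs(X[:,1]+.05)<.12); print(n,"fence",np.percentile(X[m],[2,50,98],axis=0).round(4).tolist(),m.sum())
    m=(z>.1)&(z<.125)&(X[:,0]>-.11)&(X[:,0]<.0)&(X[:,1]<.02); print(n,"mod",np.percentile(X[m],[2,50,98],axis=0).round(4).tolist(),m.sum(),np.median(z[m]), cv2.minAreaRect(X[m].astype(np.float32)))
E
```

```text
clock: 1.1
position: [0.3994, 0.3513, 0.1972]
ee_rot: [0.667, 0.745, -0.0, -0.0]
ft_force: [0.2, 0.4, 0.8]
grip_width: 0.996
top conn [[-0.0327, 0.1094], [0.0231, 0.1253], [0.0805, 0.1486]] 626
top fence [[0.0741, -0.1655], [0.0803, -0.0501], [0.0865, 0.0639]] 436
top mod [[-0.0951, -0.6457], [-0.0718, -0.1239], [-0.0174, -0.0232]] 1539 0.11148927690016372 ((-0.07925105094909668, -0.33671966195106506), (0.10777486860752106, 0.6336001753807068), 4.475612163543701)
side conn [[-0.0314, 0.1114], [0.0249, 0.1333], [0.0811, 0.1527]] 786
side fence [[0.0753, -0.1656], [0.0811, -0.0399], [0.0874, 0.0642]] 419
side mod [[-0.0997, -0.6462], [-0.0703, -0.1199], [-0.0114, -0.0163]] 1356 0.1113960276026862 ((-0.07846634089946747, -0.3352718651294708), (0.10724541544914246, 0.6431918740272522), 4.209216594696045)
```

```bash
python3 -m crank '[[[0.1,-0.88,0,0,0,-0.05,85],[0.1,-0.88,0,0,0,-0.05,85],[0.1,-0.88,0,0,0,-0.05,85],[0.1,-0.88,0,0,0,-0.05,85],[0.05,-0.88,0,0,0,-0.05,85],[0.05,-0.88,0,0,0,-0.05,85],[0.05,-0.88,0,0,0,0,85],[0.05,-0.88,0,0,0,0,85]]]'
python3 - <<'E'
from h import *
p,d=manip.camera("side"); crop(p,225,120,425,290,4,"pics/s1.png"); print(manip.get_obs()["joint_pos"].round(3),manip.get_obs()["position"])
E
```

```text
clock: 2.1
position: [0.4343, -0.0715, 0.1974]
ee_rot: [0.677, 0.736, 0.0, -0.0]
ft_force: [0.3, 0.5, 0.0]
grip_width: 0.997
[-0.526 -0.128  0.562  1.942  0.072  1.308  1.659] [ 0.43402219 -0.07859427  0.19761   ]
```

View pics/s1.png

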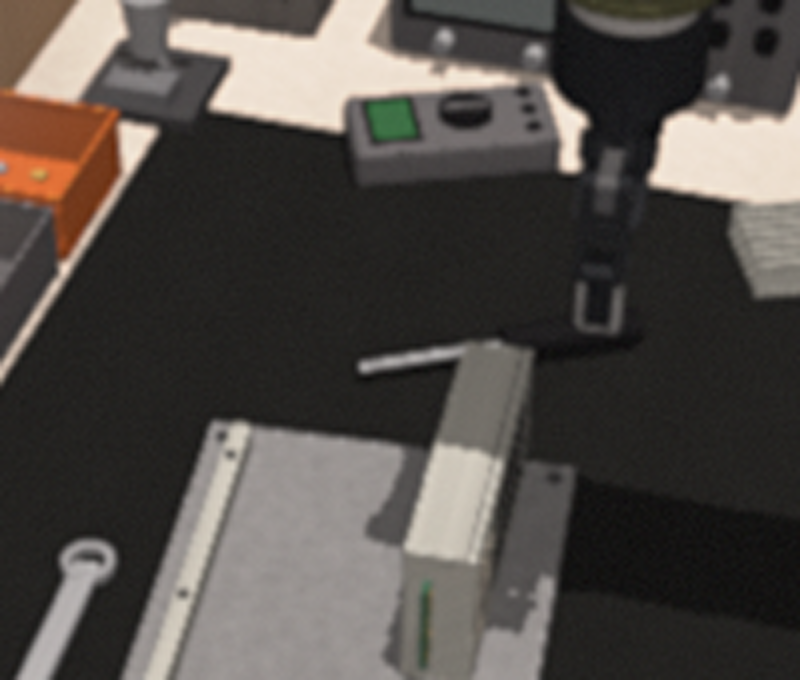

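```bash
python3 -m crank '[[[0,0.1,-0.6,0,0,0,85],[0,0.06,-0.6,0,0,0,85],[0,0,-0.4,0,0,0,85],[0,0,-0.2,0,0,0,85],[0,0,0,0,0,0,85]]]'
python3 - <<'E'
from h import *
p,d=manip.camera("side"); crop(p,275,140,435,310,3.5,"pics/s2.png")
p2,d2=manip.camera("top"); crop(p2,270,230,430,350,4.5,"pics/t2.png"); print(manip.get_obs()["position"])
P=np.array(manip.get_obs()["position"]);a=np.deg2rad(94.8);ax=np.array([np.cos(a),np.sin(a),0])
for s in(-.0495,.0495):
  for dz in (0,.013): q=P+s*ax+[0,0,dz]; print(s,dz,((proj("side",q)-[275,140])*3.5).round(),((proj("top",q)-[270,230])*4.5).round())
E
```

```text
clock: 2.78
position: [0.4343, -0.0603, 0.0892]
ee_rot: [0.678, 0.735, -0.0, -0.0]
ft_force: [-0.1, -0.9, 0.0]
grip_width: 0.999
[ 0.43517998 -0.06022094  0.09021863]
-0.0495 0 [[344. 317.]] [[359. 311.]]
-0.0495 0.013 [[345. 302.]] [[360. 309.]]
0.0495 0 [[322. 422.]] [[171. 328.]]
0.0495 0.013 [[324. 407.]] [[171. 327.]]
```

View pics/s2.png

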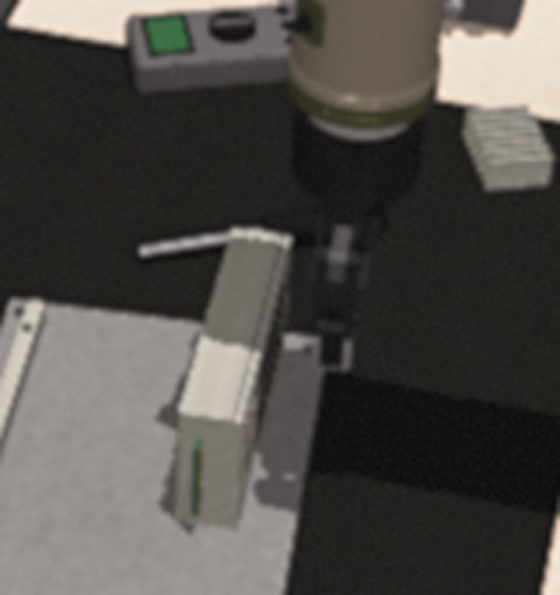

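View pics/t2.png

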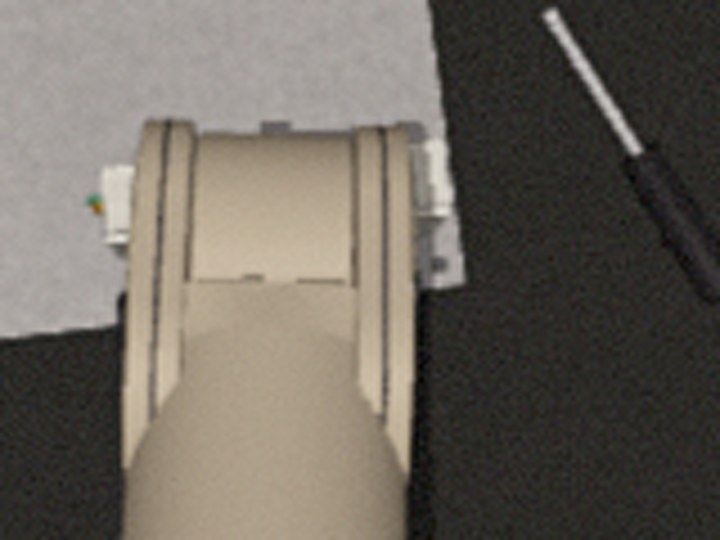

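```bash
python3 - <<'E'
from h import *
p,d=manip.camera("side"); C=cloud("side",d); X=C.reshape(-1,3)
for v in range(225,250,3): print(v,[C[v,u].round(3).tolist() for u in (368,373)])
m=(X[:,0]>.415)&(X[:,0]<.458)&(X[:,2]>.08)&(X[:,2]<.2)&(X[:,1]>-.15)&(X[:,1]<.02)
Y=X[m]
for z in np.arange(.08,.2,.01):
    k=abs(Y[:,2]-z)<.005
    if k.sum(): print(z.round(3),k.sum(),Y[k].min(0).round(3),Y[k].max(0).round(3))
E
```

```text
225 [[0.432, 0.009, 0.21], [0.422, 0.01, 0.213]]
228 [[0.434, -0.003, 0.191], [0.421, 0.008, 0.204]]
231 [[0.431, 0.008, 0.193], [0.42, 0.012, 0.199]]
234 [[0.43, 0.013, 0.19], [0.42, 0.013, 0.192]]
237 [[0.432, -0.004, 0.166], [0.423, -0.012, 0.161]]
240 [[0.431, -0.003, 0.159], [0.422, -0.011, 0.153]]
243 [[0.43, -0.0, 0.152], [0.422, -0.011, 0.145]]
246 [[0.455, -0.149, 0.001], [0.444, -0.154, -0.0]]
249 [[0.453, -0.14, -0.0], [0.441, -0.14, 0.003]]
0.14 16 [ 0.421 -0.102  0.137] [ 0.441 -0.006  0.145]
0.15 37 [ 0.42  -0.015  0.145] [ 0.442 -0.     0.155]
0.16 33 [ 0.42  -0.012  0.155] [ 0.442 -0.001  0.165]
0.17 9 [ 0.424 -0.007  0.165] [ 0.436 -0.     0.171]
0.18 6 [ 0.418 -0.01   0.181] [0.44  0.013 0.184]
0.19 89 [ 0.416 -0.019  0.185] [0.443 0.016 0.195]
```

```bash
python3 - <<'E'
from h import *
p,d=manip.camera("side"); C=cloud("side",d)
q=np.clip(p.astype(float)*3,0,255).astype(np.uint8); crop(q,345,190,395,270,9,"pics/s3.png")
z=np.clip(C[...,2]/.25*255,0,255).astype(np.uint8); z=cv2.applyColorMap(z,cv2.COLORMAP_JET); crop(z,345,190,395,270,9,"pics/s3z.png")
a=cv2.imread("pics/s3.png");b=cv2.imread("pics/s3z.png")[:a.shape[0]]; cv2.imwrite("pics/s3b.png",cv2.resize(np.hstack([a,b]),None,fx=.8,fy=.8))
for z in(.09,.103,.12,.14): print(z,proj("side",[.435,-.0602+.0495,z]),proj("side",[.435,-.0602,z]))
E
```

```text
0.09 [[365.2748682  260.24119588]] [[370.34723989 245.24562494]]
0.103 [[365.62742819 255.99523228]] [[370.72567846 241.00741188]]
0.12 [[366.0961114  250.35076924]] [[371.22854618 235.37569072]]
0.14 [[366.65890343 243.57293144]] [[371.83205859 228.6168284 ]]
```

View pics/s3b.png

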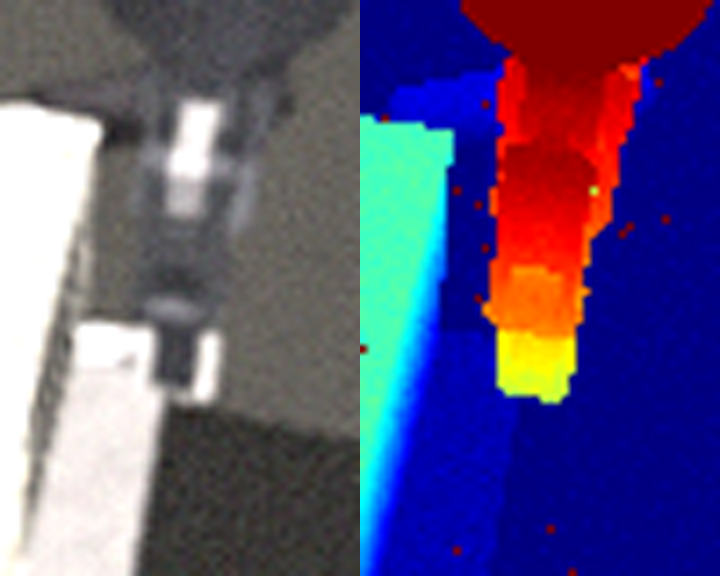

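```bash
python3 -m crank '[[[0,0,0,0,0,0,0],[0,0,0,0,0,0,0],[0,0,0,0,0,0,0],[0,0,0,0,0,0,0],[0,0,0,0,0,0,0],[0,0,0,0,0,0,0]]]' 20
python3 - <<'E'
from h import *
p,d=manip.camera("side"); C=cloud("side",d)
q=np.clip(p.astype(float)*3,0,255).astype(np.uint8); crop(q,345,190,395,270,9,"pics/s4.png")
z=np.clip(C[...,2]/.25*255,0,255).astype(np.uint8); z=cv2.applyColorMap(z,cv2.COLORMAP_JET); crop(z,345,190,395,270,9,"pics/s4z.png")
a=cv2.imread("pics/s4.png");b=cv2.imread("pics/s4z.png")[:a.shape[0]]; cv2.imwrite("pics/s4b.png",cv2.resize(np.hstack([a,b]),None,fx=.8,fy=.8))
for v in range(225,250,3): print(v,[C[v,u].round(3).tolist() for u in (368,373)])
print(manip.get_obs()["position"],manip.get_obs()["ft_force"])
E
```

```text
clock: 3.72
position: [0.4346, -0.0602, 0.0894]
ee_rot: [0.678, 0.736, 0.0, -0.0]
ft_force: [0.0, 0.4, -0.2]
grip_width: 0.003
225 [[0.436, -0.015, 0.189], [0.424, -0.007, 0.199]]
228 [[0.442, -0.05, 0.149], [0.431, -0.051, 0.151]]
231 [[0.441, -0.048, 0.142], [0.43, -0.046, 0.147]]
234 [[0.44, -0.046, 0.135], [0.429, -0.046, 0.138]]
237 [[0.462, -0.177, 0.004], [0.45, -0.181, 0.004]]
240 [[0.46, -0.168, 0.003], [0.448, -0.174, 0.001]]
243 [[0.458, -0.16, 0.001], [0.446, -0.166, -0.002]]
246 [[0.456, -0.15, -0.0], [0.443, -0.152, 0.001]]
249 [[0.453, -0.142, -0.002], [0.442, -0.146, -0.003]]
[ 0.43463399 -0.06019677  0.08943831] [-0.25332704  0.47332994  0.01626629]
```

View pics/s4b.png

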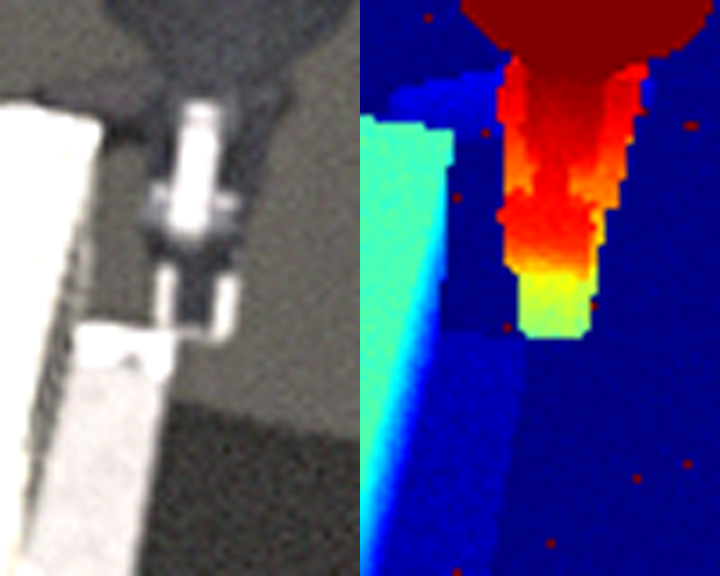

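```bash
python3 - <<'E'
from h import *
for z in(.20,.21,.22,.235,.245,.26): print(z,proj("side",[.434,-.0786+.0495,z]))
E
```

```text
0.2 [[370.9018679  216.76419569]]
0.21 [[371.21933511 213.08065149]]
0.22 [[371.54047746 209.35446488]]
0.235 [[372.02922272 203.6835965 ]]
0.245 [[372.35983707 199.84750717]]
0.26 [[372.86310496 194.008134  ]]
```

```bash
python3 -m crank '[[[0.2,-0.05,0,0,0,0,85],[0.2,-0.05,0,0,0,0,85],[0.15,0,0,0,0,0,85],[0.1,0,0,0,0,0,85],[0.05,0,0,0,0,0,85],[0.05,0,0,0,0,0,85]]]'
```

```text
clock: 4.53
position: [0.4797, -0.0662, 0.0894]
ee_rot: [0.678, 0.736, -0.0, -0.0]
ft_force: [-0.3, 0.6, -0.2]
grip_width: 0.991
```

```bash
python3 - <<'E'
from h import *
p,d=manip.camera("side"); crop(p,275,140,435,310,3.5,"pics/s5.png");print(manip.get_obs()["position"],manip.get_obs()["ft_force"])
E
```

```text
[ 0.47998101 -0.06614842  0.08946444] [-0.6109788   0.15314223 -0.49398034]
```

View pics/s5.png

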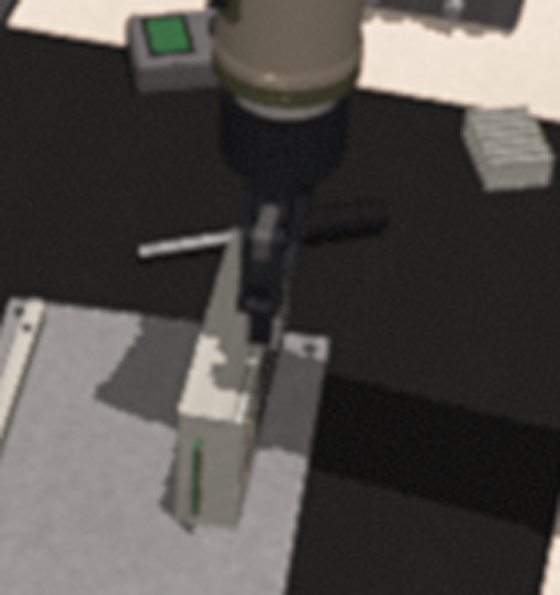

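```bash
python3 -m crank '[[[-0.3,0,0,0,0,0,85],[-0.25,0,0,0,0,0,85],[0,0,-0.3,0,0,0,85],[0,0,-0.3,0,0,0,85],[0,0,0,0,0,0,85]]]'
python3 - <<'E'
from h import *
p,d=manip.camera("side"); crop(p,275,140,435,310,3.5,"pics/s6.png");print(manip.get_obs()["position"],manip.get_obs()["ft_force"])
C=cloud("side",d).reshape(-1,3); m=(C[:,0]>.42)&(C[:,0]<.465)&(C[:,2]>.07)&(C[:,2]<.14)&(C[:,1]>-.03)&(C[:,1]<.02); print(C[m].min(0),C[m].max(0),np.sort(C[m][:,2])[:8])
E
```

```text
clock: 5.2
position: [0.4457, -0.0662, 0.0527]
ee_rot: [0.678, 0.735, -0.001, -0.001]
ft_force: [0.1, -0.3, 0.1]
grip_width: 0.991
[ 0.44628769 -0.06628035  0.05347175] [ 0.75693924 -0.89242     0.0675811 ]
[ 0.43084742 -0.0217996   0.09687283] [ 0.45251957 -0.00496862  0.13230003] [0.09687283 0.09742281 0.10084107 0.10107228 0.10257441 0.10452925
 0.10460582 0.10481187]
```

View pics/s6.png

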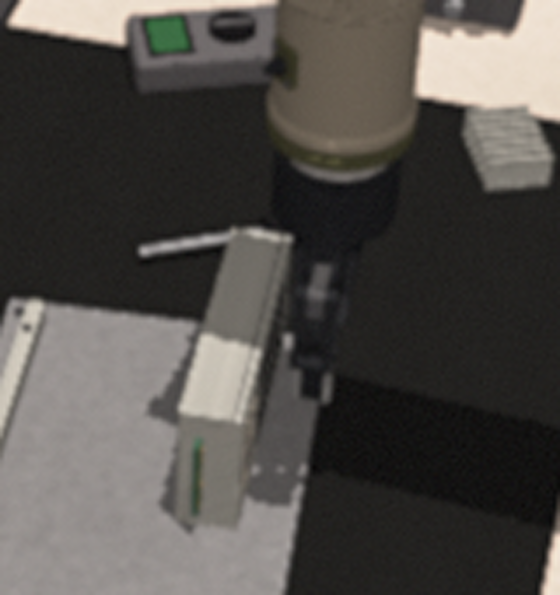

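```bash
python3 -m crank '[[[0.2,0.01,0,0,0,0,85],[0.15,0.01,0,0,0,0,85],[0.1,0.01,0,0,0,0,85],[0.1,0.01,0,0,0,0,85],[0.1,0.01,0,0,0,0,85],[0.1,0.01,0,0,0,0,85]]]'
python3 - <<'E'
from h import *
p,d=manip.camera("side"); crop(p,275,140,435,310,3.5,"pics/s7.png");print(manip.get_obs()["position"],manip.get_obs()["ft_force"])
E
```

```text
clock: 6.0
position: [0.4921, -0.0626, 0.0535]
ee_rot: [0.677, 0.736, 0.0, -0.0]
ft_force: [-0.7, -0.2, 0.7]
grip_width: 0.994
[ 0.49278508 -0.06234262  0.05354851] [ 0.68860082  0.4650573  -0.07168835]
```

View pics/s7.png

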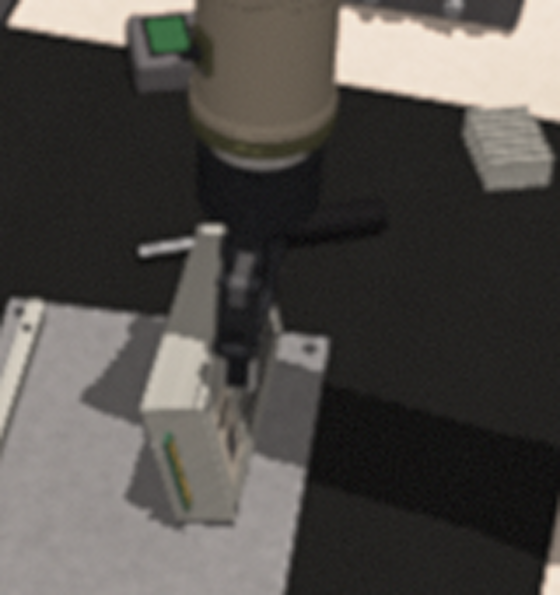

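Tipping well: the module leans towards the fence, with its bottom edge staying put. I continue.

```bash
python3 -m crank '[[[0.08,0.01,0,0,0,0,85],[0.08,0.01,0,0,0,0,85],[0.08,0.01,0,0,0,0,85],[0.08,0.01,0,0,0,0,85],[0.05,0,0,0,0,0,85],[0,0,0,0,0,0,85],[0,0,0,0,0,0,85]]]'
python3 - <<'E'
from h import *
p,d=manip.camera("side"); crop(p,225,140,435,365,2.6,"pics/s8.png");print(manip.get_obs()["position"],manip.get_obs()["ft_force"])
E
```

```text
clock: 6.92
position: [0.5137, -0.0603, 0.0534]
ee_rot: [0.678, 0.735, -0.0, -0.0]
ft_force: [0.2, 0.3, -0.8]
grip_width: 0.995
[ 0.5137161  -0.06025332  0.05343223] [-0.92304014 -0.01420952  0.48017111]
```

View pics/s8.png

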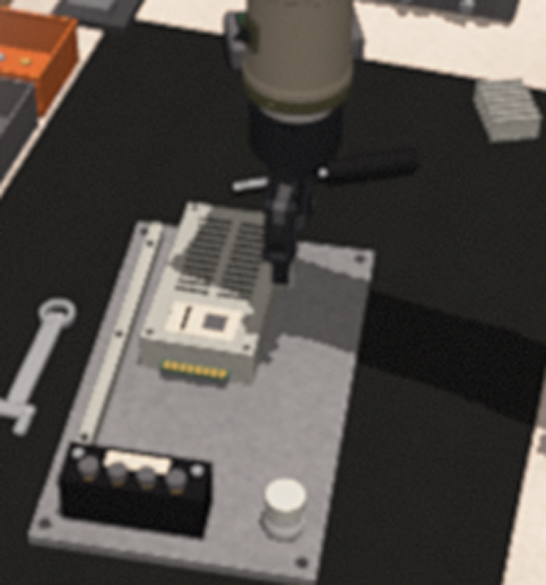

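```bash
python3 -m crank '[[[-0.4,0,0.1,0,0,0,85],[-0.45,0,0.1,0,0,0,85],[-0.4,0,0,0,0,0,85],[0,0,0,0,0,0,85]]]'
python3 - <<'E'
from h import *
p,d=manip.camera("top"); crop(p,205,195,385,320,4.4,"pics/t9.png"); np.save("pics/t9.npy",d)
ps,ds=manip.camera("side"); crop(ps,225,195,385,365,3.5,"pics/s9.png"); np.save("pics/s9.npy",ds)
o=np.array([0.56188,0.05017]);a=0.1055;R=np.array([[np.cos(a),-np.sin(a)],[np.sin(a),np.cos(a)]])
for n,D in(("top",d),("side",ds)):
    C=cloud(n,D).reshape(-1,3); X=(C[:,:2]-o)@R; z=C[:,2]
    m=(z>.046)&(z<.058)&(X[:,0]>-.075)&(X[:,0]<.073)&(X[:,1]<.08)&(X[:,1]>-.25); print(n,m.sum(),np.median(z[m]), cv2.minAreaRect(X[m].astype(np.float32)),np.percentile(X[m],[2,98],axis=0))
print(manip.get_obs()["position"],manip.get_obs()["ft_force"])
E
```

```text
clock: 7.48
position: [0.4377, -0.06, 0.0655]
ee_rot: [0.678, 0.735, 0.001, -0.001]
ft_force: [1.1, 0.1, 0.2]
grip_width: 0.993
top 2503 0.051533109149137404 ((0.005430445075035095, -0.11155052483081818), (0.18052938580513, 0.10041575133800507), 88.58025360107422) [[-0.03808194 -0.19843826]
 [ 0.05332222 -0.02468064]]
side 2357 0.05174215223380163 ((0.005976133048534393, -0.10843636840581894), (0.18704786896705627, 0.10118904709815979), 88.17052459716797) [[-0.04247594 -0.19425073]
 [ 0.0542095  -0.0192186 ]]
[ 0.43938531 -0.05997821  0.06574474] [ 0.48013456 -0.2111937   0.66008571]
```

View pics/t9.png

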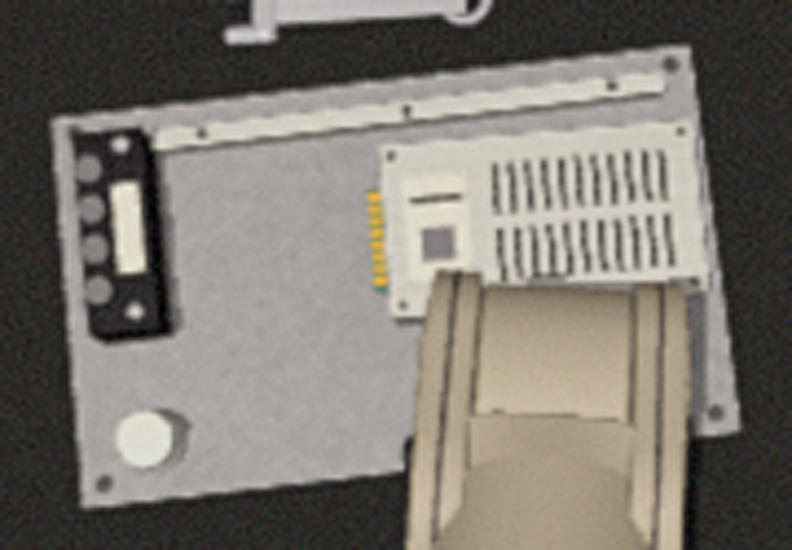

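View pics/s9.png

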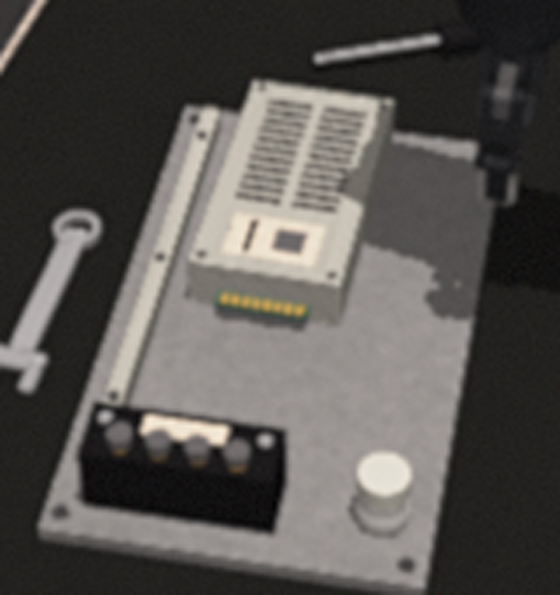

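```bash
python3 -m crank '[[[0.02,-0.21,-0.3,0,0,0.3,85],[0,0,-0.4,0,0,0,85],[0,0,-0.35,0,0,0,85],[0,0,-0.2,0,0,0,85],[0,0,-0.1,0,0,0,85],[0,0,0,0,0,0,85]]]'
python3 - <<'E'
from h import *
p,d=manip.camera("side"); crop(p,275,140,435,310,3.5,"pics/s10.png");print(manip.get_obs()["position"],manip.get_obs()["ft_force"])
C=cloud("side",d).reshape(-1,3); m=(C[:,0]>.40)&(C[:,0]<.46)&(C[:,2]>.0)&(C[:,2]<.1)&(C[:,1]>-.05)&(C[:,1]<.01); Z=C[m]; Z=Z[Z[:,2]>.016]; print(Z.min(0),Z.max(0),np.sort(Z[:,2])[:8])
E
```

```text
clock: 8.32
position: [0.4402, -0.0729, -0.0155]
ee_rot: [0.668, 0.744, -0.0, 0.0]
ft_force: [0.4, -1.0, -0.9]
grip_width: 0.993
[ 0.44044681 -0.07285614 -0.01520837] [-0.22604255  0.22482256 -0.27250559]
[ 0.41896491 -0.03769882  0.01842296] [0.45198365 0.0037336  0.09978236] [0.01842296 0.03158157 0.03219705 0.03239765 0.03394219 0.0355438
 0.0381484  0.03826811]
```

View pics/s10.png

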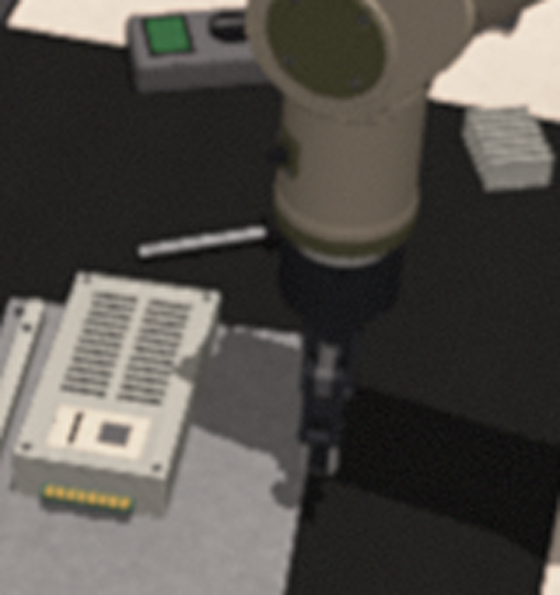

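```bash
python3 -m crank '[[[0.35,0.037,0,0,0,0,85],[0.35,0.037,0,0,0,0,85],[0.35,0.037,0,0,0,0,85],[0.1,0.011,0,0,0,0,85],[0.08,0.008,0,0,0,0,85],[0.08,0.008,0,0,0,0,85]]]'; python3 -m crank '[[[0.06,0.006,0,0,0,0,85],[0.06,0.006,0,0,0,0,85],[0.06,0.006,0,0,0,0,85]]]'
```

```text
clock: 9.12
position: [0.5182, -0.0647, -0.0155]
ee_rot: [0.668, 0.744, -0.0, -0.0]
ft_force: [-2.8, -0.4, 1.9]
grip_width: 0.996
clock: 9.5
position: [0.5293, -0.0634, -0.0156]
ee_rot: [0.668, 0.744, -0.0, -0.0]
ft_force: [-2.6, -1.0, 1.6]
grip_width: 0.996
```

```bash
python3 -m crank '[[[0.04,0.004,0,0,0,0,85],[0.04,0.004,0,0,0,0,85],[0.02,0.002,0,0,0,0,85]]]'; python3 -m crank '[[[0.015,0.0015,0,0,0,0,85]]]';python3 -m crank '[[[0.015,0.0015,0,0,0,0,85]]]'
```

```text
clock: 9.88
position: [0.5355, -0.0628, -0.0156]
ee_rot: [0.668, 0.744, -0.0, -0.0]
ft_force: [-3.7, -0.6, 0.4]
grip_width: 0.992
clock: 10.0
position: [0.5363, -0.0627, -0.0156]
ee_rot: [0.668, 0.744, -0.0, -0.0]
ft_force: [-2.1, -0.5, 0.9]
grip_width: 0.994
clock: 10.12
position: [0.5372, -0.0626, -0.0156]
ee_rot: [0.668, 0.744, 0.0, -0.0]
ft_force: [-2.1, -0.8, -1.5]
grip_width: 0.992
```

```bash
python3 -m crank '[[[0.015,0.0015,0,0,0,0,85]]]';python3 -m crank '[[[0.015,0.0015,0,0,0,0,85]]]';python3 - <<'E'
from h import *
p,d=manip.camera("side"); crop(p,225,195,385,365,3.5,"pics/s11.png");o=manip.get_obs();print(o["position"],o["ft_force"])
E
```

```text
clock: 10.25
position: [0.5381, -0.0625, -0.0156]
ee_rot: [0.668, 0.744, 0.0, -0.0]
ft_force: [-2.5, -0.8, 0.2]
grip_width: 0.994
clock: 10.38
position: [0.5382, -0.0625, -0.0157]
ee_rot: [0.668, 0.744, -0.0, -0.001]
ft_force: [-9.4, -0.2, 6.0]
grip_width: 0.998
[ 0.53822661 -0.06249956 -0.01569847] [-6.6188962   1.82827955  3.23036908]
```

View pics/s11.png

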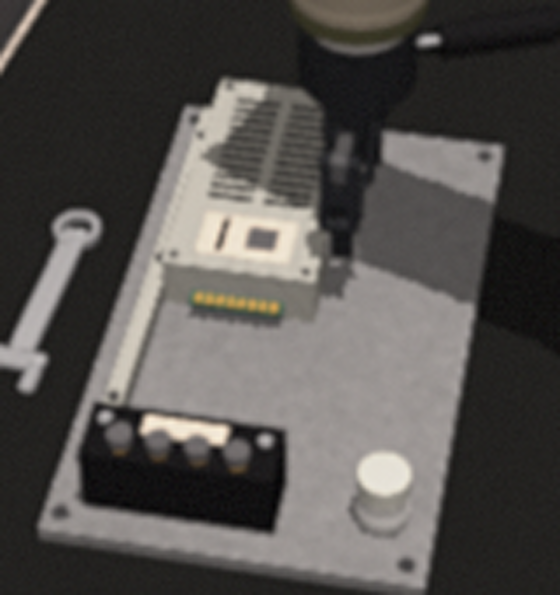

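```bash
python3 -m crank '[[[0.008,0.0008,0,0,0,0,85]]]';python3 -m crank '[[[0.008,0.0008,0,0,0,0,85],[0,0,0,0,0,0,85]]]'
```

```text
clock: 10.55
position: [0.5382, -0.0625, -0.0158]
ee_rot: [0.668, 0.744, -0.001, -0.001]
ft_force: [-9.7, -0.4, 6.0]
grip_width: 0.99
clock: 10.8
position: [0.5382, -0.0625, -0.0159]
ee_rot: [0.668, 0.744, -0.001, -0.001]
ft_force: [-10.1, 0.1, 6.5]
grip_width: 0.994
```

```bash
python3 -m crank '[[[-0.2,-0.02,0,0,0,0,85],[-0.4,-0.04,0.2,0,0,0,85],[-0.3,-0.03,0.6,0,0,-1,60],[0,0,0.6,0,0,-1,45],[0,0,0,0,0,-1,45],[0,-0.1,0,0,0,-1,45],[0,-0.3,0,0,0,-1,45],[0,-0.4,0,0,0,-1,45]]]'
python3 - <<'E'
from h import *
o=np.array([0.56188,0.05017]);a=0.1055;R=np.array([[np.cos(a),-np.sin(a)],[np.sin(a),np.cos(a)]])
dk=lambda P:(np.array(P)[...,:2]-o)@R
for uv in[(392,233),(413,263),(420,262),(412,267),(432,295)]: print(uv,onz("top",*uv,.012).round(3),dk(onz("top",*uv,.012)).round(3))
ob=manip.get_obs();print(ob["position"],dk(ob["position"]),ob["joint_pos"].round(2))
print("target",o+R@[.024,-.25],o+R@[.024,-.211])
p,d=manip.camera("top"); crop(p,205,195,445,320,3.3,"pics/t12.png")
C=cloud("top",d).reshape(-1,3); X=dk(C); z=C[:,2]
m=(z>.046)&(z<.058)&(X[:,0]>-.075)&(X[:,0]<.09)&(X[:,1]<.08)&(X[:,1]>-.25); print(m.sum(),np.median(z[m]), cv2.minAreaRect(X[m].astype(np.float32)),np.percentile(X[m],[2,98],axis=0))
E
```

```text
clock: 11.8
position: [0.4863, -0.1162, 0.0687]
ee_rot: [0.838, 0.545, 0.001, 0.0]
ft_force: [0.3, -0.9, 0.0]
grip_width: 0.531
(392, 233) [ 0.613 -0.225  0.012] [ 0.022 -0.279]
(413, 263) [ 0.535 -0.276  0.012] [-0.061 -0.322]
(420, 262) [ 0.537 -0.294  0.012] [-0.061 -0.34 ]
(412, 267) [ 0.525 -0.273  0.012] [-0.071 -0.318]
(432, 295) [ 0.453 -0.321  0.012] [-0.147 -0.357]
[ 0.4862583  -0.11620823  0.06868435] [-0.0927216  -0.15748987] [-0.51  0.2   0.73  1.97 -0.16  1.02  1.44]
target [ 0.61207266 -0.1959127 ] [ 0.60796579 -0.15712954]
2050 0.05166977881239133 ((0.02540455386042595, -0.11015860736370087), (0.10080166161060333, 0.18109121918678284), 0.6704017519950867) [[-0.02299354 -0.19363926]
 [ 0.07302808 -0.02254716]]
```

View pics/t12.png

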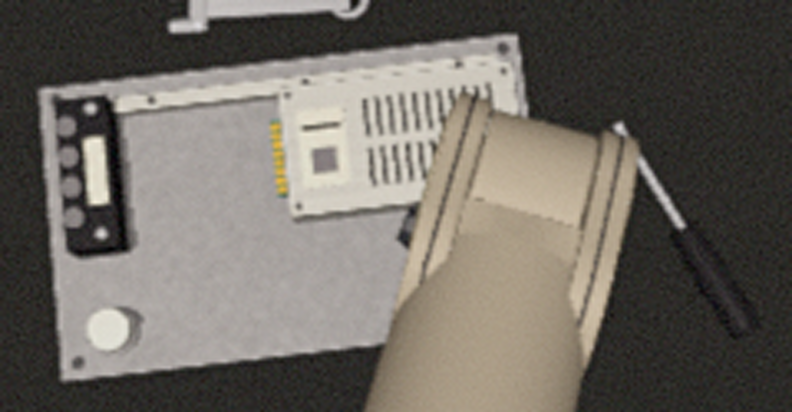

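```bash
python3 -m crank '[[[0,-0.3,0,0,0,-1,45],[0.1,-0.4,0,0,0,-1,45],[0.3,-0.38,0,0,0,-1,45],[0.4,0,0,0,0,-1,45],[0.4,0,0,0,0,-1,45],[0.4,0,0,0,0,-1,45],[0.3,0,0,0,0,-1,45],[0.17,0,0,0,0,-1,45]]]'
python3 -m crank '[[[0,0,0,0,0,-1,45],[0,0,0,0,0,-1,45],[0,0,0,0,0,-1,45],[0,0,0,0,0,-1,45],[0,0,0,0,0,0,45]]]'
python3 - <<'E'
from h import *
o=np.array([0.56188,0.05017]);a=0.1055;R=np.array([[np.cos(a),-np.sin(a)],[np.sin(a),np.cos(a)]])
dk=lambda P:(np.array(P)[...,:2]-o)@R
ob=manip.get_obs();print(ob["position"],dk(ob["position"]),ob["joint_pos"].round(2))
p,d=manip.camera("side"); crop(p,255,140,415,310,3.5,"pics/s13.png")
E
```

```text
clock: 12.85
position: [0.6109, -0.1816, 0.0683]
ee_rot: [0.974, 0.225, 0.0, 0.0]
ft_force: [-0.2, 0.8, 0.3]
grip_width: 0.528
clock: 13.48
position: [0.6101, -0.1815, 0.0684]
ee_rot: [0.999, 0.054, 0.0, 0.0]
ft_force: [1.2, -0.5, 0.6]
grip_width: 0.532
[ 0.61007489 -0.18150333  0.06840439] [ 0.0235307  -0.23546036] [-0.42  0.6   0.88  1.61 -0.49  1.16  0.68]
```

View pics/s13.png

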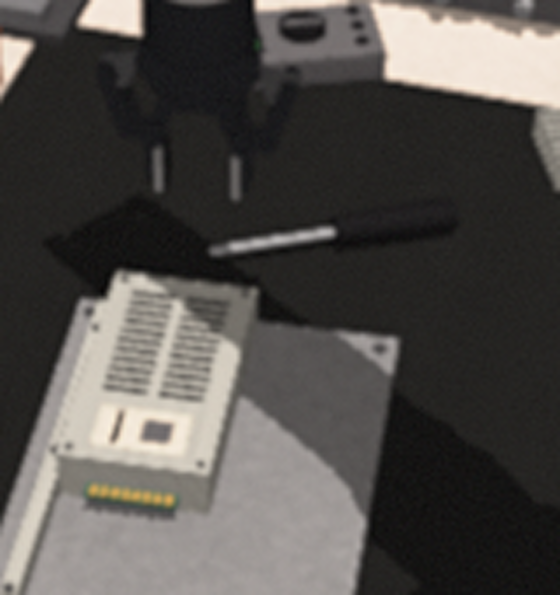

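```bash
python3 -m crank '[[[0.01,0,-0.4,0,0,0,45],[0,0,-0.4,0,0,0,45],[0,0,-0.35,0,0,0,45],[0,0,-0.2,0,0,0,45],[0,0,-0.1,0,0,0,45],[0,0,0,0,0,0,45]]]'
python3 - <<'E'
from h import *
o=np.array([0.56188,0.05017]);a=0.1055;R=np.array([[np.cos(a),-np.sin(a)],[np.sin(a),np.cos(a)]])
dk=lambda P:(np.array(P)[...,:2]-o)@R
ob=manip.get_obs();print(ob["position"],dk(ob["position"]),ob["ft_force"])
p,d=manip.camera("top"); crop(p,305,175,425,275,6,"pics/t14.png")
p,d=manip.camera("side"); crop(p,255,140,415,310,3.5,"pics/s14.png")
E
```

```text
clock: 14.28
position: [0.6109, -0.1807, -0.0185]
ee_rot: [0.999, 0.054, 0.0, 0.0]
ft_force: [-0.3, -1.0, -0.1]
grip_width: 0.522
[ 0.61087051 -0.18071995 -0.01848538] [ 0.02440439 -0.23476513] [-0.28120489 -1.00120413 -0.05909244]
```

View pics/s14.png

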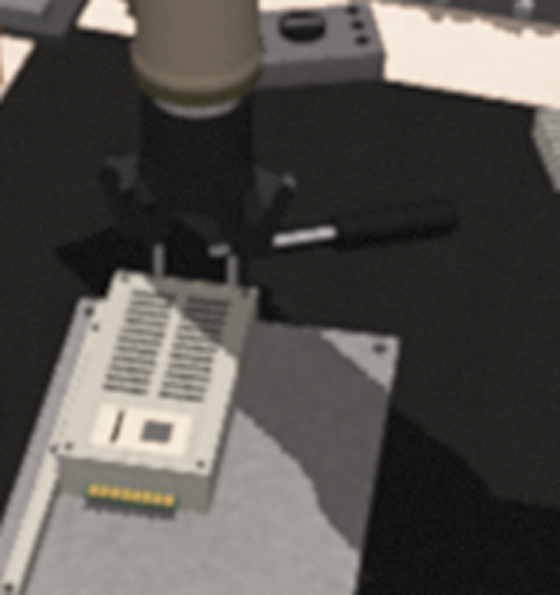

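View pics/t14.png

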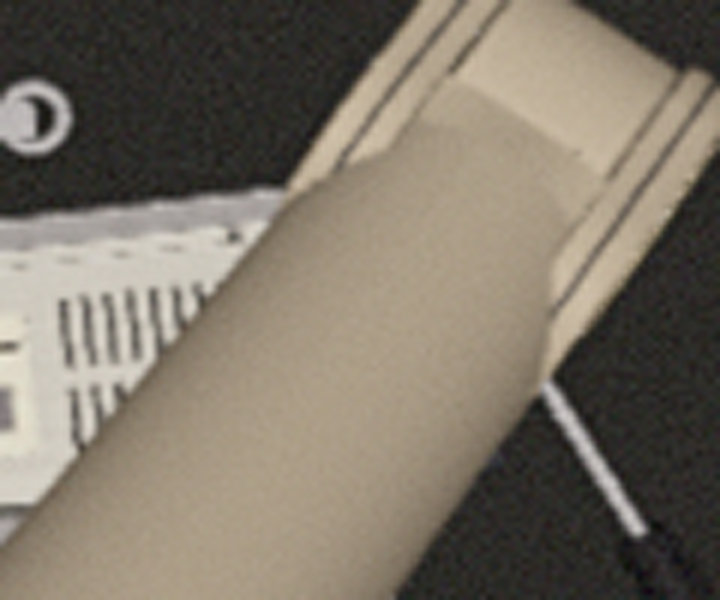

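```bash
python3 -m crank '[[[-0.021,0.2,0,0,0,0,45],[-0.016,0.15,0,0,0,0,45],[-0.01,0.1,0,0,0,0,45],[-0.021,0.2,0,0,0,0,45],[-0.021,0.2,0,0,0,0,45],[-0.021,0.2,0,0,0,0,45],[-0.021,0.2,0,0,0,0,45]]]'
python3 - <<'E'
from h import *
o=np.array([0.56188,0.05017]);a=0.1055;R=np.array([[np.cos(a),-np.sin(a)],[np.sin(a),np.cos(a)]])
dk=lambda P:(np.array(P)[...,:2]-o)@R
ob=manip.get_obs();print(ob["position"],dk(ob["position"]),ob["ft_force"])
p,d=manip.camera("side"); crop(p,235,170,415,360,3.1,"pics/s15.png")
E
```

```text
clock: 15.25
position: [0.603, -0.1049, -0.0184]
ee_rot: [0.999, 0.054, 0.0, 0.0]
ft_force: [1.6, -3.6, 2.0]
grip_width: 0.527
[ 0.60303185 -0.10488949 -0.01836829] [ 0.0245946  -0.15853084] [ 1.61173532 -3.64079853  2.02770583]
```

View pics/s15.png

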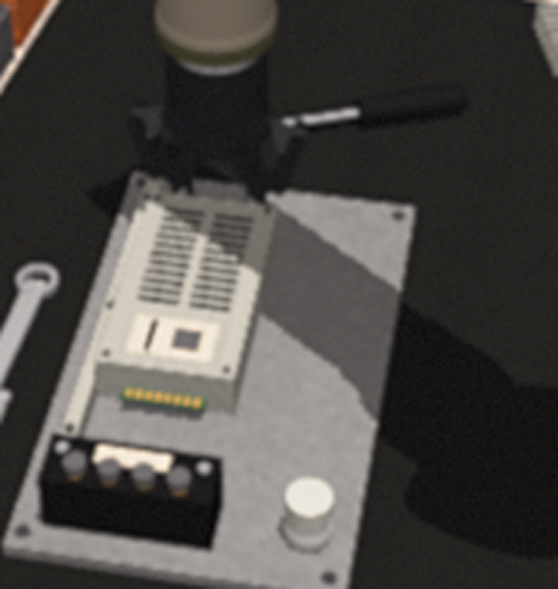

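```bash
python3 -m crank '[[[-0.017,0.16,0,0,0,0,45],[-0.017,0.16,0,0,0,0,45],[-0.017,0.16,0,0,0,0,45],[-0.017,0.16,0,0,0,0,45],[-0.017,0.16,0,0,0,0,45]]]'
python3 - <<'E'
from h import *
o=np.array([0.56188,0.05017]);a=0.1055;R=np.array([[np.cos(a),-np.sin(a)],[np.sin(a),np.cos(a)]])
dk=lambda P:(np.array(P)[...,:2]-o)@R
p,d=manip.camera("side"); crop(p,235,190,395,360,3.5,"pics/s16.png")
ob=manip.get_obs();print(ob["position"],dk(ob["position"]),ob["ft_force"])
p,d=manip.camera("top"); crop(p,205,195,345,320,4.8,"pics/t16.png")
C=cloud("top",d).reshape(-1,3); X=dk(C); z=C[:,2]
m=(z>.046)&(z<.057)&(X[:,0]>-.05)&(X[:,0]<.09)&(X[:,1]<.1)&(X[:,1]>-.25); print(m.sum(),np.median(z[m]), cv2.minAreaRect(X[m].astype(np.float32)),np.percentile(X[m],[1,99],axis=0))
E
```

```text
clock: 15.92
position: [0.5977, -0.0568, -0.0186]
ee_rot: [0.999, 0.054, -0.0, -0.0]
ft_force: [0.3, -1.9, -0.3]
grip_width: 0.527
[ 0.59774972 -0.0550898  -0.01877118] [ 0.02458597 -0.1084518 ] [-0.58193831 -0.65524919  0.48254498]
901 0.05149253147042878 ((0.023761238902807236, 0.034410201013088226), (0.09362324327230453, 0.10068520158529282), 89.86454772949219) [[-0.02455844 -0.0067862 ]
 [ 0.07351551  0.08028727]]
```

View pics/s16.png

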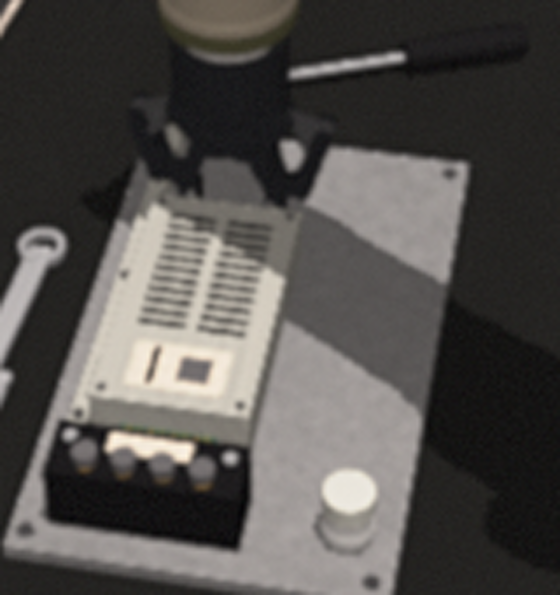

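View pics/t16.png

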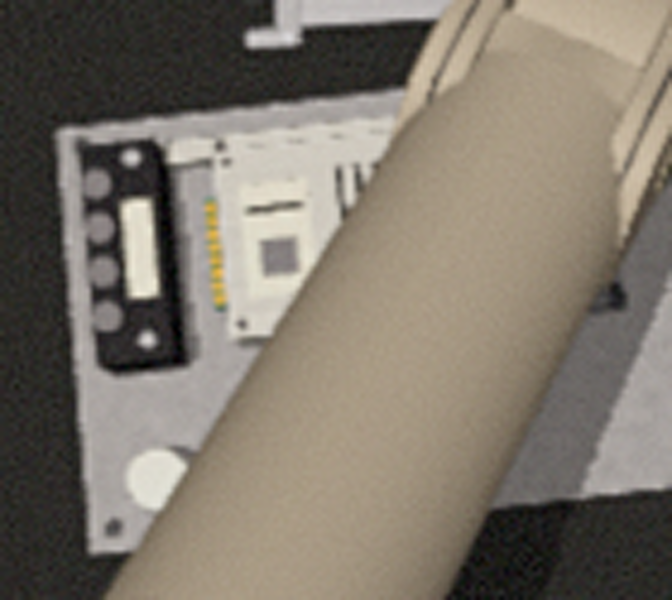

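```bash
python3 -m crank '[[[-0.012,0.11,0,0,0,0,45],[-0.01,0.1,0,0,0,0,45],[-0.004,0.04,0,0,0,0,45],[0,0,0,0,0,0,45]]]'; python3 -m crank '[[[-0.003,0.03,0,0,0,0,45],[-0.003,0.03,0,0,0,0,45]]]';python3 -m crank '[[[-0.002,0.02,0,0,0,0,45],[-0.002,0.02,0,0,0,0,45]]]'; python3 -m crank '[[[-0.002,0.015,0,0,0,0,45],[-0.001,0.015,0,0,0,0,45]]]'
```

```text
clock: 16.52
position: [0.5962, -0.0421, -0.0186]
ee_rot: [0.999, 0.054, -0.0, -0.0]
ft_force: [-0.8, -0.3, 0.4]
grip_width: 0.53
clock: 16.77
position: [0.5959, -0.0393, -0.0186]
ee_rot: [0.999, 0.054, 0.0, 0.0]
ft_force: [0.5, -2.9, -0.4]
grip_width: 0.525
clock: 17.02
position: [0.5956, -0.0366, -0.0186]
ee_rot: [0.999, 0.054, 0.0, 0.0]
ft_force: [0.0, -1.7, -1.0]
grip_width: 0.527
clock: 17.27
position: [0.5954, -0.0347, -0.0186]
ee_rot: [0.999, 0.054, 0.0, -0.0]
ft_force: [0.4, -2.1, -0.3]
grip_width: 0.524
```

```bash
python3 -m crank '[[[-0.002,0.015,0,0,0,0,45],[-0.002,0.015,0,0,0,0,45]]]'; python3 -m crank '[[[-0.002,0.015,0,0,0,0,45],[-0.001,0.015,0,0,0,0,45]]]';python3 -m crank '[[[-0.002,0.015,0,0,0,0,45],[-0.001,0.015,0,0,0,0,45]]]'
```

```text
clock: 17.52
position: [0.5952, -0.0346, -0.0185]
ee_rot: [0.999, 0.054, 0.0, 0.001]
ft_force: [0.8, -8.8, -2.6]
grip_width: 0.529
clock: 17.77
position: [0.5951, -0.0346, -0.0183]
ee_rot: [0.999, 0.053, 0.0, 0.002]
ft_force: [1.1, -12.3, -1.2]
grip_width: 0.527
clock: 18.02
position: [0.5948, -0.0332, -0.0183]
ee_rot: [0.999, 0.053, 0.0, 0.002]
ft_force: [1.1, -12.6, -2.2]
grip_width: 0.526
```

```bash
python3 -m crank '[[[-0.002,0.015,0,0,0,0,45],[-0.001,0.015,0,0,0,0,45]]]'; python3 -m crank '[[[-0.002,0.015,0,0,0,0,45],[-0.001,0.015,0,0,0,0,45]]]'
```

```text
clock: 18.27
position: [0.5947, -0.0314, -0.0183]
ee_rot: [0.999, 0.053, 0.0, 0.002]
ft_force: [1.7, -12.1, -2.3]
grip_width: 0.526
clock: 18.52
position: [0.5944, -0.0296, -0.0183]
ee_rot: [0.999, 0.053, 0.0, 0.002]
ft_force: [0.6, -13.1, -1.9]
grip_width: 0.529
```

```bash
python3 -m crank '[[[-0.002,0.015,0,0,0,0,45]]]'; python3 -m crank '[[[-0.001,0.01,0,0,0,0,45]]]'
```

```text
clock: 18.65
position: [0.5943, -0.0287, -0.0183]
ee_rot: [0.999, 0.053, 0.0, 0.002]
ft_force: [1.3, -12.8, -1.3]
grip_width: 0.528
clock: 18.77
position: [0.5943, -0.0281, -0.0184]
ee_rot: [0.999, 0.053, 0.0, 0.002]
ft_force: [0.4, -13.2, -1.1]
grip_width: 0.524
```

```bash
python3 -m crank '[[[-0.001,0.008,0,0,0,0,45]]]'; python3 -m crank '[[[-0.001,0.008,0,0,0,0,45]]]';python3 -m crank '[[[-0.001,0.008,0,0,0,0,45]]]';python3 -m crank '[[[0,0.008,0,0,0,0,45]]]'
```

```text
clock: 18.9
position: [0.5942, -0.0276, -0.0183]
ee_rot: [0.999, 0.053, 0.0, 0.002]
ft_force: [1.3, -13.9, -1.9]
grip_width: 0.524
clock: 19.02
position: [0.5942, -0.0273, -0.0183]
ee_rot: [0.999, 0.053, 0.0, 0.002]
ft_force: [1.6, -14.1, -2.5]
grip_width: 0.525
clock: 19.15
position: [0.5942, -0.0274, -0.0183]
ee_rot: [0.999, 0.053, 0.0, 0.002]
ft_force: [2.5, -15.3, -2.3]
grip_width: 0.527
clock: 19.27
position: [0.5943, -0.0274, -0.0182]
ee_rot: [0.999, 0.052, 0.001, 0.003]
ft_force: [1.6, -16.9, -1.5]
grip_width: 0.526
```

```bash
python3 -m crank '[[[-0.001,0.01,0,0,0,0,45]]]'; python3 -m crank '[[[-0.001,0.01,0,0,0,0,45],[0,0,0,0,0,0,45]]]'
python3 - <<'E'
from h import *
o=np.array([0.56188,0.05017]);a=0.1055;R=np.array([[np.cos(a),-np.sin(a)],[np.sin(a),np.cos(a)]])
dk=lambda P:(np.array(P)[...,:2]-o)@R
p,d=manip.camera("side"); crop(p,235,240,335,360,5,"pics/s17.png")
ob=manip.get_obs();print(ob["position"],dk(ob["position"]),ob["ft_force"],ob["torque"])
p,d=manip.camera("top"); crop(p,205,195,345,320,4.8,"pics/t17.png")
E
```

```text
clock: 19.4
position: [0.5942, -0.0274, -0.0182]
ee_rot: [0.999, 0.052, 0.001, 0.003]
ft_force: [1.8, -18.7, -1.5]
grip_width: 0.528
clock: 19.65
position: [0.5943, -0.0274, -0.0181]
ee_rot: [0.999, 0.052, 0.001, 0.003]
ft_force: [2.4, -19.4, -2.6]
grip_width: 0.528
[ 0.59424399 -0.0274584  -0.01808098] [ 0.02400943 -0.08060486] [  2.70508511 -19.9382594   -2.25933007] [-3.82871965 -0.40718468  0.28331405]
```

View pics/s17.png

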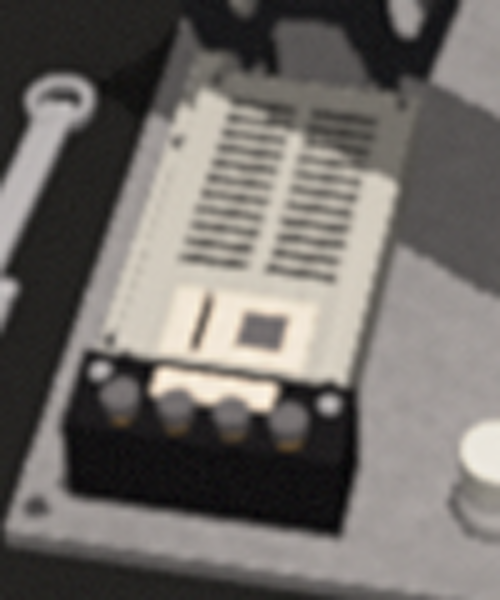

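View pics/t17.png

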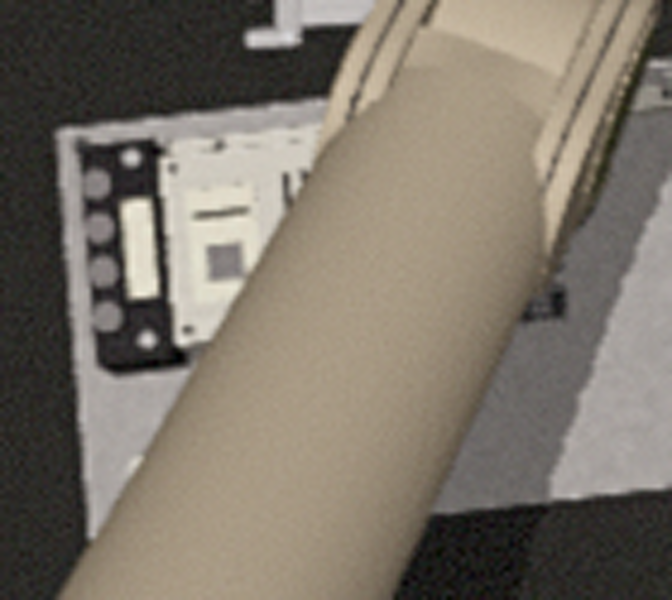

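```bash
python3 -m crank '[[[0.005,-0.05,0,0,0,0,45],[0.01,-0.1,0,0,0,0,45],[0.02,-0.2,0,0,0,0,45],[0.03,-0.3,0,0,0,0,45],[0.03,-0.3,0.3,0,0,0,45],[0.02,-0.2,0.8,0,0,0,45],[0,-0.3,0.9,0,0,0,45],[0,-0.3,0.9,0,0,0,45]]]'
python3 - <<'E'
from h import *
o=np.array([0.56188,0.05017]);a=0.1055;R=np.array([[np.cos(a),-np.sin(a)],[np.sin(a),np.cos(a)]])
dk=lambda P:(np.array(P)[...,:2]-o)@R
ob=manip.get_obs();print(ob["position"],dk(ob["position"]),ob["ft_force"])
ps,ds=manip.camera("side"); crop(ps,235,240,335,360,5,"pics/s18.png"); cv2.imwrite("pics/s18f.png",ps)
p,d=manip.camera("top"); crop(p,205,195,345,320,4.8,"pics/t18.png"); cv2.imwrite("pics/t18f.png",p)
for n,D in(("top",d),("side",ds)):
    C=cloud(n,D).reshape(-1,3); X=dk(C); z=C[:,2]
    m=(z>.046)&(z<.057)&(X[:,0]>-.05)&(X[:,0]<.0735)&(X[:,1]<.105)&(X[:,1]>-.25); print(n,m.sum(),np.median(z[m]), cv2.minAreaRect(X[m].astype(np.float32)),np.percentile(X[m],[1,99],axis=0).round(4).tolist())
E
```

```text
clock: 20.75
position: [0.6006, -0.1283, 0.1586]
ee_rot: [0.999, 0.053, 0.001, 0.0]
ft_force: [1.4, 0.3, -1.2]
grip_width: 0.527
[ 0.60062606 -0.12826557  0.15857208] [ 0.01974058 -0.18152361] [ 1.35263776  0.26528412 -1.19757113]
top 2501 0.05156693233404589 ((0.023244502022862434, 0.016803093254566193), (0.10017192363739014, 0.17629753053188324), 0.015776485204696655) [[-0.0254, -0.0669], [0.0724, 0.1035]]
side 2613 0.051755554015518256 ((0.02398506924510002, 0.016853615641593933), (0.17486022412776947, 0.0988515168428421), 89.968994140625) [[-0.0245, -0.0662], [0.0724, 0.1014]]
```

View pics/s18.png

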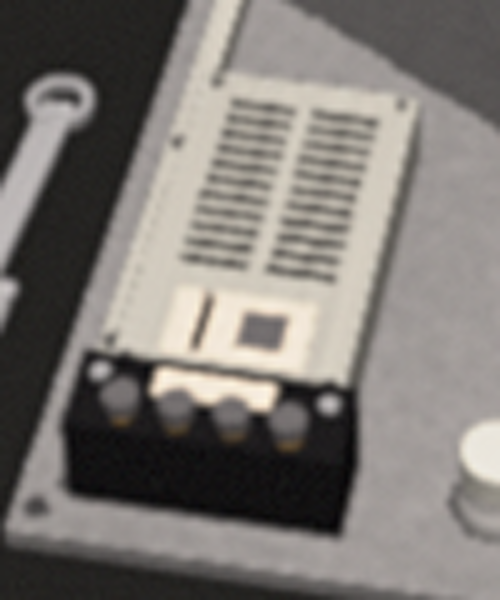

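View pics/t18f.png

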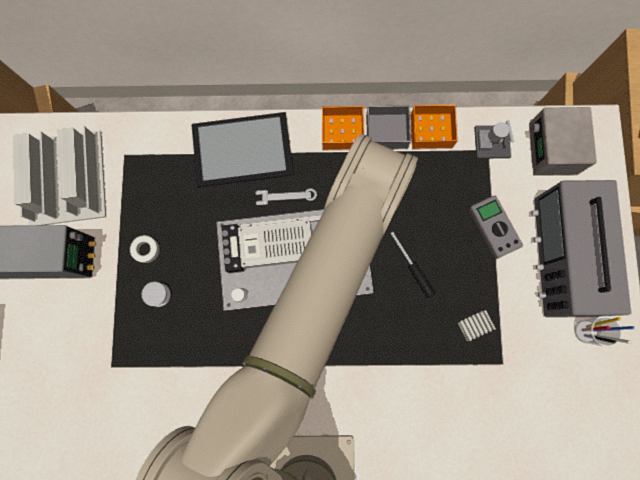

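```bash
python3 - <<'E'
from h import *
a=cv2.imread("pics/top0.png").astype(int);b=cv2.imread("pics/t18f.png").astype(int)
for n,(u,v) in dict(jar=(238,295),tape=(144,249),reel=(155,294),wrench=(287,196),driver=(420,280),meter=(495,227),sink=(476,326)).items(): print(n,abs(a-b)[v-15:v+15,u-15:u+15].mean().round(1))
print(manip.hand_in())
E
```

```text
jar 2.0
tape 2.9
reel 2.9
wrench 4.2
driver 5.5
meter 3.1
sink 2.8
the job is handed in; nothing more can be done
None
```

The module lies flat with its slotted cover up, square along the fence and fully home in the connector. I handed the job in at about 21 s of the 69 s allowed; no verdict was reported.

**What I did**
- I pushed the module over with both open fingers, about 88 mm up the slotted cover.
- I then pushed it sideways against the fence with the same two fingers, up to about 10 N.
- Last, I slid it along the fence from its front end. The contacts gripped at about 12–13 N over about 7.3 mm, against the stated 7.5 mm. It then bottomed: the position stopped changing while the force rose to about 20 N. That leaves only about 7 N on the connector's face, by estimate.

**Last checks after backing off**
- **Squareness and height:** depth from both cameras showed the module within about 0.1° of the fence. Its top was at 51.6–51.8 mm, where lying flat on the plate should give 52.
- **Flush with the connector:** the rear end works out at about 110 mm along the dock, matching the connector face at about 110 mm. The side picture shows no gap. This is good only to about 2 mm, so the stop under force is the stronger evidence.
- **Other objects:** comparing the first and last top pictures showed no movement of any bystander. The screwdriver patch had the largest difference, but it sits at the same place in both.

**A disagreement:** the real fingertips sat about 40 mm higher than the reported TCP, about 46 mm with the gripper open. I saw it in the side camera and confirmed it when a pass at the reported height touched nothing. I used the camera heights throughout.

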